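# Check-weigh a tub on the shop's counter balance

## Task

A 300 g tub of pickles sits on one pan of the counter balance. Stand the 200 g and the 100 g weight (the second and third largest of the four steel weights on the counter) upright on the empty pan, setting them down gently, so that the beam comes level and stays there.

Things in the scene. Friction and masses are not known exactly. Their poses are not given: they have to be found in the camera images.
- w200_center (a point): 200 g weight, second largest of four plain steel weights standing in any order on the counter, 80 mm or more apart. Cylinder 30 mm in diameter, 36 mm high, then neck and knob 18.6 mm in diameter; 50 mm high in all. The point is its centre, 25 mm above its foot; z up. (500 g: 38 mm diameter, 68 mm high; 50 g: 17 and 36 mm; both are left out.)
- w100_center (a point): 100 g weight, third largest of the four steel weights. Cylinder 22 mm in diameter, 32 mm high, then neck and knob 13.6 mm in diameter; 44 mm high in all. The point is its centre, 22 mm above its foot; z up.
- empty_pan_top (a point): Centre of the top face of the empty pan: flat round plate, 130 mm in diameter, no rim, 107 mm above the counter when level, 13 mm higher at the start. It moves with the beam but stays horizontal. y points outward along the beam, away from the post (130 mm off, 147 mm high) and the tub; x across the beam, z up. Both weights fit side by side, 28 mm either side of centre along x.
- beam (a joint): Angle of the balance's beam (rad), shown by the black needle before the white plate on the post. 0 is level; positive: the empty pan is high (starts near +0.1, at the stop); negative: it is low. Swings freely, settles in about 1.5 s; 50 g too much or too little sends it to a stop (0.1 either way). The other pan carries the tub, 94 mm in diameter, 62 mm high.

How it is judged:
By the outcome, as a careful person would: the job done as asked, in the order asked, and still so for the second after the job is handed in, with the robot touching nothing.
It also fails if it takes over 64 s, if anything falls off the work surface, if the arm or the gripper's body presses on something with over 40 N, if the wrist force passes 120 N, or if a joint passes its speed limit or range.

## Robot

A 6-joint arm with a two-finger parallel gripper is mounted at the origin on the work surface. World frame = base frame: x ahead of the robot, y to its left, z up, the work surface at z = 0. Lengths are in m, angles in degrees, forces in N, time in s.
With the tool pointing down it reaches from about 0.275 to 0.875 m from the base axis. Payload 12.5 kg.
Tool frame: the origin (TCP) lies between the finger pads; the fingertips stand 17 mm ahead of it and the grasp point (between the pads) lies 2 mm behind it (bot.finger_overhang is the distance from the TCP to the fingertips, in m); x points along the fingers, y is the direction in which the jaws open and shut, and the axes are right-handed (so a half turn about x gives the same grasp; the last joint's range is limited). The gripper opens to 85 mm and grips with 20 to 120 N. Pads are 22 mm wide; open, the fingers measure 114 mm over their backs; the gripper's body (76 mm by 85 mm) begins 54 mm behind the grasp point. The pads swing forward as they close: fully open they stand 13 mm farther back than shut.
Start: joints at [70.325, 20.094, 94.641, -0, 65.266, -4.847], TCP at [0.141, 0.532, 0.248] pointing down, gripper open.
Joint ranges: [-157.81, 157.81], [-45, 120.19], [0.68, 151.7], [-89.99, 269.99], [4.06, 180], [-164.3, 164.3]. Speed limits (degrees/s): [127.2, 127.2, 159.86, 180, 180, 180].

## Interface

Orientations are given as a 3x3 rotation matrix whose columns are the frame's x, y, z axes.
In Python, from plant import bot gives the robot as it stands. The module is installed in compiled form; this text tells all that it offers.
- The arm moves only by the tool step_arm, never from a script. Its argument "steps" is a list of rows, each an object of numbers: "x", "y", "z": the shift along the tool's x, y, z in m; "yaw": the turn about the tool's x in degrees. A call has 1 to 12 rows; each row shifts and turns the commanded pose from where the row before left it, along the tool's axes as they then stand; what a row does not reach is not made up. A row lasts 1/8 s, in which the tool goes at most 62.5 mm and 10.7 degrees, less where a joint would pass 70% of its speed; a pose out of reach is approached as far as the arm can. A call is refused whole if a number of a shift passes 0.0625 or a number of a turn 10.7, either way. A call with a gripper value outside its range is refused whole. "fingers" is the opening in per cent of the stroke, from 0 (shut) to 100 (fully open), set as the call begins (left out, the last holds). The fingers move at their own pace and stop on an object; "newtons" is the grip in N (left out, the last holds). Time passes only in rows, so rows that do not move let the fingers close. It gives the time, the measured TCP pose, the force and the opening at its end, in the units of the state.
- bot.get_obs(): the state, without advancing time (a new reading comes with each control period).
- bot.read_camera(name): name is "scene" or "side" or "wrist"; returns a dict with "color" (420x560x3 uint8, red, green, blue), "vertical_fov" (degrees; the focal length in pixels is half the picture's height over the tangent of half this angle, whatever the lens; pixels are square), "cx", "cy" (the principal point, pixels), "pose" (4x4, takes a point from camera to world coordinates). Camera axes: x right, y up, looking along -z (the intrinsics and any distortion apply to the point x, -y, -z); pixel columns grow to the right and rows downward; lengths in m; the calibration is good to about 2 mm. The wrist camera is an equidistant fisheye: a pixel r from the principal point sees the ray r / f radians off the axis. A picture is of the moment at which its call begins. There is no depth.
- bot.close_job(): hands the job in, once; it reports no verdict.
The state is a dict: "clock": time; "q": joint angles; "qd": joint speeds; "joint_torque": joint torques, N m; "eef_pos": TCP position; "ee_rot": TCP orientation; "wrist_force": force on the tool from outside, world axes, zero at the start; "moment": the same for the moment, N m; "opening": finger opening in m.
Only numpy, scipy, OpenCV 4.12 (cv2) and the standard library are available. Lean on these libraries where they do the work, as an engineer would, in place of code of your own. Each camera call takes 0.05 s, during which the arm holds its last target.

## Working session

There is one attempt and no reset: what is moved stays moved. The work goes in short steps, Python scripts to look and compute and a tool call to move; the robot and the scene stay as the last step left them, time stands still between calls to the robot, and variables do not carry over. Pictures are saved under pics/ and viewed, and the job is handed in when it is done.

Besides the shell and the picture viewer there is one more tool, called after "Request:" as name([rows], argument=value, ...), one row to a line, values as JSON. step_arm: Moves the arm, as the interface text tells. Its arguments: {"type":"object","properties":{"steps":{"type":"array"},"fingers":{"type":"number"},"newtons":{"type":"number"}},"required":["steps"]}

```bash
mkdir -p pics; python3 - <<'E'
from plant import bot
import cv2,numpy as np
o=bot.get_obs()
for k,v in o.items(): print(k,np.round(v,4).tolist())
print(bot.finger_overhang)
for n in("scene","side","wrist"):
    c=bot.read_camera(n); cv2.imwrite(f"pics/a_{n}.png",c["color"][...,::-1])
    print(n,c["vertical_fov"],c["cx"],c["cy"],np.round(c["pose"],4).tolist(),[k for k in c])
E
```

```text
clock 0.0
q [70.324, 20.124, 94.6776, -0.0011, 65.2659, -4.8464]
qd [0.0017, 0.0109, -0.0171, -0.0411, 0.1179, 0.023]
joint_torque [-0.001, -50.6121, -29.1383, -0.0002, 0.0047, 0.0]
eef_pos [0.1406, 0.5314, 0.2478]
ee_rot [[-0.0004, 0.2559, 0.9667], [-0.0011, 0.9667, -0.2559], [-1.0, -0.0012, -0.0001]]
wrist_force [-0.0044, 0.1665, 0.2889]
moment [-0.0401, 0.0402, 0.0567]
opening 0.0854
0.017
scene 53.939619958479696 278.4154327117778 209.95982605970764 [[-0.3715, -0.5893, 0.7174, 1.1436], [0.9283, -0.2484, 0.2767, 0.3281], [0.0151, 0.7687, 0.6394, 0.623], [0.0, 0.0, 0.0, 1.0]] ['color', 'vertical_fov', 'cx', 'cy', 'pose']
side 52.740782448124854 282.44282187778583 210.4356606483152 [[-0.9852, 0.129, -0.1126, 0.4352], [-0.1707, -0.6903, 0.7031, 0.6259], [0.013, 0.712, 0.7021, 0.645], [0.0, 0.0, 0.0, 1.0]] ['color', 'vertical_fov', 'cx', 'cy', 'pose']
wrist 65.70646984690485 280.8603672428676 204.64003580002077 [[0.2557, -0.9156, -0.3104, 0.0608], [0.9668, 0.2413, 0.0845, 0.5524], [-0.0025, -0.3217, 0.9468, 0.374], [0.0, 0.0, 0.0, 1.0]] ['color', 'vertical_fov', 'cx', 'cy', 'pose']
```

View pics/a_scene.png

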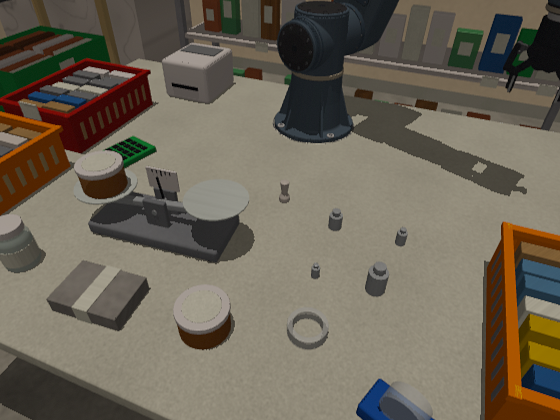

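View pics/a_side.png

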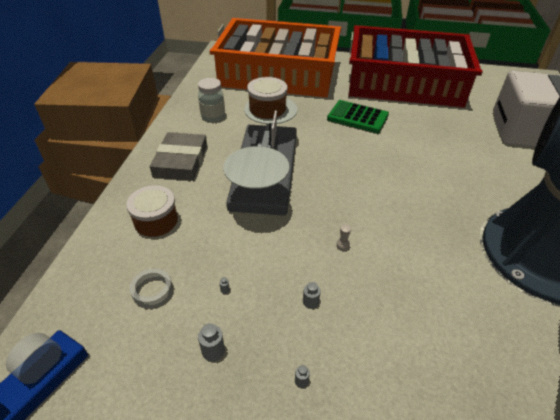

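View pics/a_wrist.png

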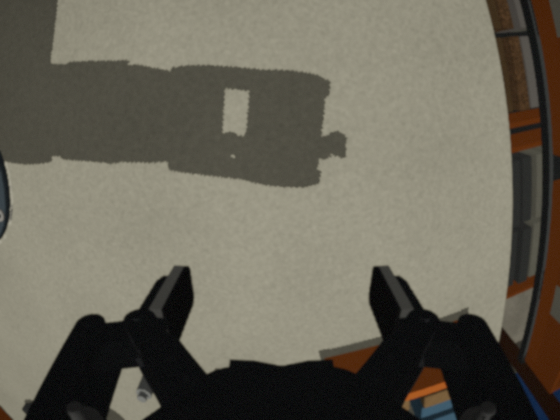

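```bash
python3 - <<'E'
import cv2,numpy as np
a=cv2.imread("pics/a_scene.png"); b=cv2.imread("pics/a_side.png")
def z(im,x0,y0,w,h,s,f): cv2.imwrite(f,cv2.resize(im[y0:y0+h,x0:x0+w],None,fx=s,fy=s,interpolation=cv2.INTER_CUBIC))
z(a,310,195,110,70,7,"pics/z1.png"); z(b,285,270,60,120,5,"pics/z2.png")
z(a,65,140,200,125,4,"pics/z3.png"); z(b,215,70,100,145,4,"pics/z4.png")
E
```

```text
(no output)
```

View pics/z1.png

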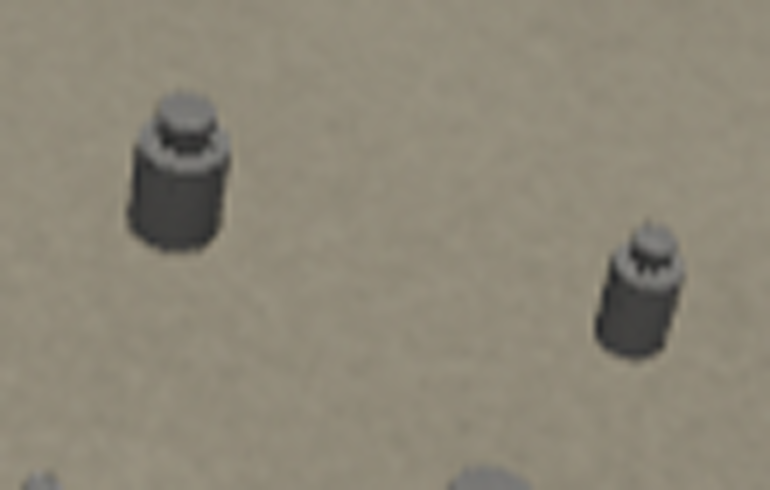

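View pics/z2.png

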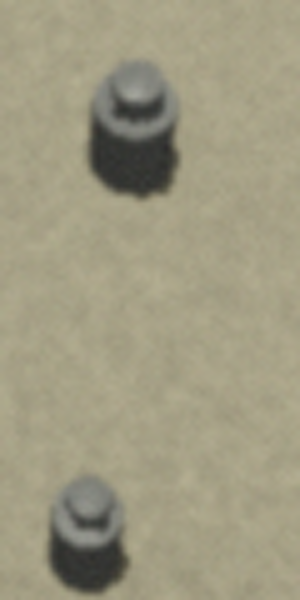

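View pics/z3.png

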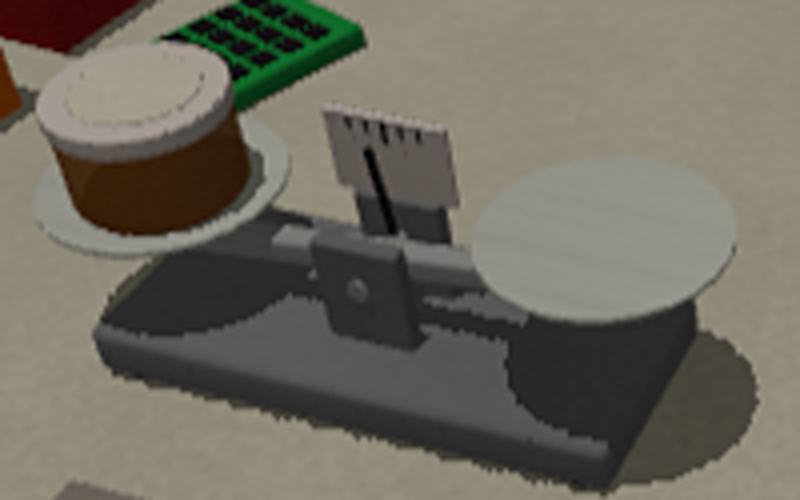

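View pics/z4.png

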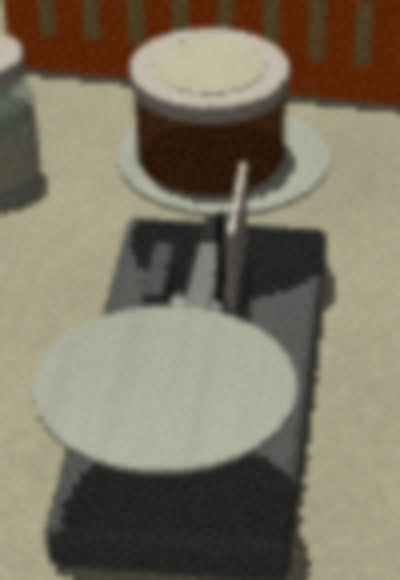

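```bash
cat > h.py <<'E'
import numpy as np,cv2
from scipy.optimize import least_squares
C={"scene":(53.939619958479696,278.4154327117778,209.95982605970764,[[-0.3715,-0.5893,0.7174,1.1436],[0.9283,-0.2484,0.2767,0.3281],[0.0151,0.7687,0.6394,0.623],[0,0,0,1]]),
"side":(52.740782448124854,282.44282187778583,210.4356606483152,[[-0.9852,0.129,-0.1126,0.4352],[-0.1707,-0.6903,0.7031,0.6259],[0.013,0.712,0.7021,0.645],[0,0,0,1]])}
def proj(n,P):
    v,cx,cy,T=C[n];T=np.array(T);f=210/np.tan(np.radians(v/2))
    p=(np.atleast_2d(P)-T[:3,3])@T[:3,:3]
    return np.c_[cx+f*p[:,0]/-p[:,2],cy-f*p[:,1]/-p[:,2]]
def ray(n,uv):
    v,cx,cy,T=C[n];T=np.array(T);f=210/np.tan(np.radians(v/2))
    d=T[:3,:3]@np.array([(uv[0]-cx)/f,-(uv[1]-cy)/f,-1]);return T[:3,3],d
def atz(n,uv,z):
    o,d=ray(n,uv);return o+d*(z-o[2])/d[2]
def tri(u,v):
    return least_squares(lambda P:np.r_[proj("scene",P)[0]-u,proj("side",P)[0]-v],[.5,.2,.05])
E
python3 - <<'E'
from h import *
for nm,u,v,z in(("200",(336.6,210.6),(312.4,285.6),.05),("100",(403.4,229.3),(303,368.2),.044)):
    r=tri(u,v);print(nm,r.x.round(4),r.fun.round(2),atz("scene",u,z).round(4),atz("side",v,z).round(4))
t=np.linspace(0,2*np.pi,721)
def pan(n,e,z):
    # e: left,right,top,bottom px
    def f(p):
        q=proj(n,np.c_[p[0]+.065*np.cos(t),p[1]+.065*np.sin(t),0*t+z])
        return np.array([q[:,0].min()-e[0],q[:,0].max()-e[1],q[:,1].min()-e[2],(q[:,1].max()-e[3])*.3])
    return least_squares(f,[.45,-.1])
g=lambda x0,u:x0+(u+.5)/4-.5
for z in(.118,.12,.122):
    r=pan("scene",[g(65,473),g(65,737),g(140,157),g(140,320)],z);s=pan("side",[g(215,35),g(215,298),g(70,305),g(70,468)],z)
    print(z,r.x.round(4),r.fun.round(2),s.x.round(4),s.fun.round(2))
# scale base: corners of base / tub pan
for n,x0,y0,e in(("scene",65,140,(37,290,None)),("side",215,70,(120,330,None))): pass
# tub lid centre
a=(g(65,136),g(140,92));b=(g(215,210),g(70,68))
r=tri(a,b);print("lid",r.x,r.fun)
E
```

```text
200 [0.4496 0.197  0.0465] [ 0.07  0.1   0.04 -0.09] [0.4536 0.1976 0.05  ] [0.4496 0.1998 0.05  ]
100 [0.4458 0.3417 0.0399] [-0.16 -0.17 -0.08  0.14] [0.4512 0.342  0.044 ] [0.4456 0.3435 0.044 ]
0.118 [ 0.5904 -0.0177] [-0.22  0.23 -0.05 -0.01] [ 0.5924 -0.0181] [ 0.02 -0.02 -0.04  0.11]
0.12 [ 0.5926 -0.0162] [-0.35  0.36 -0.09  0.03] [ 0.5917 -0.0155] [-0.11  0.11 -0.08  0.15]
0.122 [ 0.5949 -0.0148] [-0.49  0.5  -0.14  0.06] [ 0.5911 -0.013 ] [-0.24  0.24 -0.12  0.19]
lid [ 0.61994066 -0.2681775   0.15374509] [ 0.09344163  0.21445285  0.0780491  -0.258602  ]
```

```bash
cat >> h.py <<'E'
def go(target,ang=None):
    from plant import bot
    o=bot.get_obs();R=np.array(o["ee_rot"]);p=np.array(o["eef_pos"])
    print("t",o["clock"],"p",p.round(4),"open",round(o["opening"],4),"F",np.round(o["wrist_force"],2))
    a=np.degrees(np.arctan2(R[1,1],R[0,1]))
    print("jaw ang",a.round(2),"yaw needed",None if ang is None else round(-(ang-a),2),"q6",o["q"][5], "down",R[:,0].round(4))
    print("shift tool",(R.T@(np.array(target)-p)).round(4))
    if ang is not None:
        c,s=np.cos(np.radians(ang)),np.sin(np.radians(ang));R2=np.array([[0,c,s],[0,s,-c],[-1,0,0]])
        print("shift after yaw",(R2.T@(np.array(target)-p)).round(4))
E
python3 - <<'E'
from h import *
print("decoy",atz("scene",(284,200),0),"500",atz("scene",(376,290),0),"50",atz("scene",(315,276),0))
go([.4505,.198,.17],96.4)
E
```

```text
decoy [0.40415381 0.0569415  0.        ] 500 [0.59518294 0.32094464 0.        ] 50 [0.60658573 0.20150155 0.        ]
t 0.15 p [0.1406 0.5315 0.2479] open 0.0852 F [0.48 0.5  0.36]
jaw ang 75.17 yaw needed -21.23 q6 -4.847146981373975 down [-3.e-04 -8.e-04 -1.e+00]
shift tool [ 0.0781 -0.243   0.3849]
shift after yaw [ 0.0779 -0.3659  0.2707]
```

Request:
step_arm([
  {"yaw": -10.6},
  {"yaw": -10.6},
  {"y": -0.02, "z": 0.015},
  {"y": -0.045, "z": 0.033},
  {"y": -0.045, "z": 0.033},
  {"y": -0.045, "z": 0.033},
  {"y": -0.045, "z": 0.033},
  {"y": -0.045, "z": 0.033},
  {"y": -0.045, "z": 0.033},
  {"y": -0.045, "z": 0.033, "x": 0.03},
  {"y": -0.03, "z": 0.025, "x": 0.04},
  {},
], fingers=70)

```text
schema error: expected keys x, y, z, yaw
```

```bash
python3 - <<'E'
from h import *
from plant import bot
c=bot.read_camera("wrist");cv2.imwrite("pics/b_wrist.png",c["color"][...,::-1]);np.save("b_pose.npy",c["pose"])
go([.4505,.198,.17],96.4)
E
```

```text
t 0.2 p [0.1407 0.5315 0.248 ] open 0.0855 F [ 0.49 -0.1  -0.28]
jaw ang 75.17 yaw needed -21.23 q6 -4.845608154159331 down [-2.e-04 -7.e-04 -1.e+00]
shift tool [ 0.0781 -0.2431  0.3849]
shift after yaw [ 0.078  -0.366   0.2707]
```

View pics/b_wrist.png

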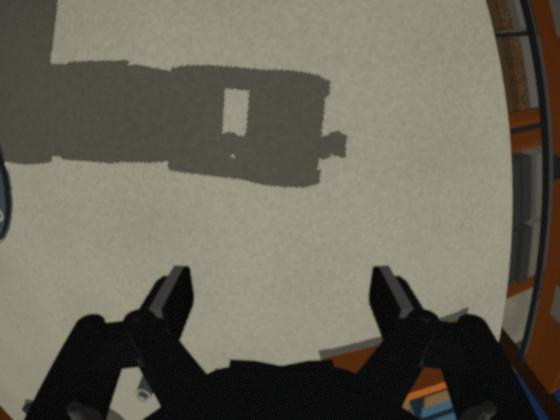

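All four keys are needed in each row.

Request:
step_arm([
  {"x": 0, "y": 0, "z": 0, "yaw": -10.6},
  {"x": 0, "y": 0, "z": 0, "yaw": -10.6},
  {"x": 0, "y": -0.02, "z": 0.015, "yaw": 0},
  {"x": 0, "y": -0.045, "z": 0.033, "yaw": 0},
  {"x": 0, "y": -0.045, "z": 0.033, "yaw": 0},
  {"x": 0, "y": -0.045, "z": 0.033, "yaw": 0},
  {"x": 0, "y": -0.045, "z": 0.033, "yaw": 0},
  {"x": 0, "y": -0.045, "z": 0.033, "yaw": 0},
  {"x": 0, "y": -0.045, "z": 0.033, "yaw": 0},
  {"x": 0.03, "y": -0.045, "z": 0.033, "yaw": 0},
  {"x": 0.04, "y": -0.03, "z": 0.025, "yaw": 0},
  {"x": 0, "y": 0, "z": 0, "yaw": 0},
], fingers=70)

```text
clock: 1.7
eef_pos: [0.45, 0.1975, 0.1762]
ee_rot: [[-0.004, -0.108, 0.994], [-0.002, 0.994, 0.108], [-1.0, -0.001, -0.005]]
wrist_force: [-0.1, 0.0, -0.1]
opening: 0.0601
```

```bash
python3 - <<'E'
from h import *
from plant import bot
c=bot.read_camera("wrist");cv2.imwrite("pics/b_wrist.png",c["color"][...,::-1]);np.save("b_pose.npy",c["pose"])
go([.4505,.198,.17],96.4)
E
```

```text
t 1.75 p [0.4499 0.1988 0.1778] open 0.0599 F [-0.59  1.22  0.2 ]
jaw ang 96.25 yaw needed -0.15 q6 -77.85033375231305 down [-2.5e-03 -7.0e-04 -1.0e+00]
shift tool [ 0.0078 -0.0008  0.0005]
shift after yaw [ 0.0078 -0.0008  0.0005]
```

View pics/b_wrist.png

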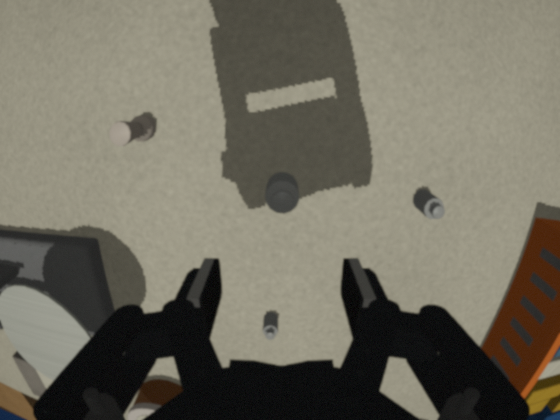

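```bash
cat >> h.py <<'E'
def wray(T,uv,z,v=65.70646984690485,cx=280.8603672428676,cy=204.64003580002077):
    f=210/np.tan(np.radians(v/2));d=np.array([uv[0]-cx,uv[1]-cy]);r=np.hypot(*d);th=r/f
    c=np.array([np.sin(th)*d[0]/r,-np.sin(th)*d[1]/r,-np.cos(th)])
    w=T[:3,:3]@c;o=T[:3,3];return o+w*(z-o[2])/w[2]
E
python3 - <<'E'
from h import *
im=cv2.imread("pics/b_wrist.png");T=np.load("b_pose.npy")
a=cv2.resize(im[160:230,245:320],None,fx=6,fy=6,interpolation=cv2.INTER_CUBIC)
b=cv2.resize(im[180:240,400:460],None,fx=6,fy=6,interpolation=cv2.INTER_CUBIC)
a=cv2.convertScaleAbs(a,alpha=1.8)
h=max(a.shape[0],b.shape[0]);o=np.zeros((h,a.shape[1]+b.shape[1],3),np.uint8);o[:a.shape[0],:a.shape[1]]=a;o[:b.shape[0],a.shape[1]:]=b
cv2.imwrite("pics/c.png",o);print(a.shape)
E
```

```text
(420, 450, 3)
```

View pics/c.png

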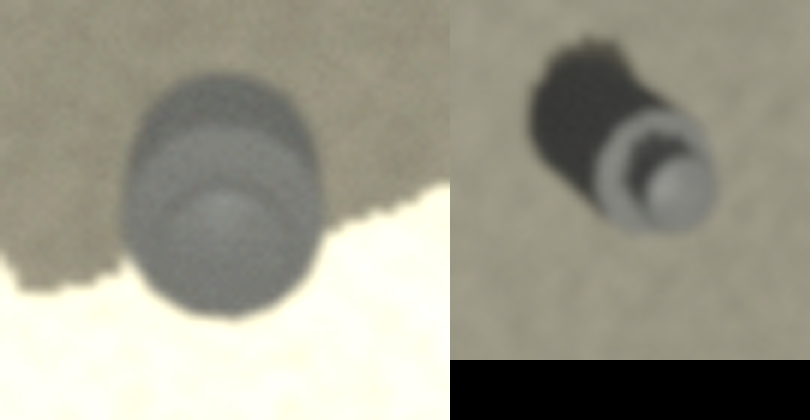

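```bash
python3 - <<'E'
from h import *
T=np.load("b_pose.npy")
print(wray(T,(281.75,196.6),.036),wray(T,(437.9,211.9),.044),wray(T,(433.9,208.1),.032))
E
```

```text
[0.44978663 0.19739405 0.036     ] [0.44573387 0.34109946 0.044     ] [0.44602426 0.34267288 0.032     ]
```

Request:
step_arm([
  {"x": 0.02, "y": -0.001, "z": 0, "yaw": 0},
  {"x": 0.04, "y": 0, "z": 0, "yaw": 0},
  {"x": 0.04, "y": 0, "z": 0, "yaw": 0},
  {"x": 0.035, "y": 0, "z": 0, "yaw": 0},
  {"x": 0.015, "y": 0, "z": 0, "yaw": 0},
  {"x": 0.003, "y": 0, "z": 0, "yaw": 0},
  {"x": 0, "y": 0, "z": 0, "yaw": 0},
  {"x": 0, "y": 0, "z": 0, "yaw": 0},
])

```text
clock: 2.75
eef_pos: [0.4507, 0.1988, 0.0268]
ee_rot: [[0.002, -0.111, 0.994], [0.001, 0.994, 0.111], [-1.0, 0.0, 0.002]]
wrist_force: [0.1, -0.5, -0.0]
opening: 0.0599
```

Request:
step_arm([
  {"x": 0, "y": 0, "z": 0, "yaw": 0},
  {"x": 0, "y": 0, "z": 0, "yaw": 0},
  {"x": 0, "y": 0, "z": 0, "yaw": 0},
  {"x": 0, "y": 0, "z": 0, "yaw": 0},
  {"x": 0, "y": 0, "z": 0, "yaw": 0},
  {"x": 0, "y": 0, "z": 0, "yaw": 0},
], fingers=0, newtons=30)

```text
clock: 3.5
eef_pos: [0.4504, 0.1986, 0.0262]
ee_rot: [[0.001, -0.111, 0.994], [0.0, 0.994, 0.111], [-1.0, 0.0, 0.001]]
wrist_force: [-1.4, 0.2, 5.3]
opening: 0.0279
```

Request:
step_arm([
  {"x": -0.01, "y": 0, "z": 0, "yaw": 0},
  {"x": -0.035, "y": 0, "z": 0, "yaw": 0},
  {"x": -0.045, "y": 0, "z": 0, "yaw": 0},
  {"x": -0.045, "y": -0.01, "z": 0.01, "yaw": 0},
  {"x": -0.03, "y": -0.03, "z": 0.02, "yaw": 0},
  {"x": -0.009, "y": -0.04, "z": 0.025, "yaw": 0},
  {"x": 0, "y": -0.045, "z": 0.025, "yaw": 0},
  {"x": 0, "y": -0.04, "z": 0.025, "yaw": 0},
  {"x": 0, "y": -0.035, "z": 0.02, "yaw": 0},
  {"x": 0, "y": -0.02, "z": 0.015, "yaw": 0},
  {"x": 0, "y": -0.009, "z": 0.005, "yaw": 0},
  {"x": 0, "y": 0, "z": 0, "yaw": 0},
])

```text
clock: 5.0
eef_pos: [0.6193, -0.0129, 0.1997]
ee_rot: [[-0.001, -0.111, 0.994], [0.0, 0.994, 0.111], [-1.0, 0.0, -0.001]]
wrist_force: [0.2, 0.4, -1.5]
opening: 0.0276
```

```bash
python3 - <<'E'
from h import *
from plant import bot
for n in("scene","side","wrist"):
    c=bot.read_camera(n);cv2.imwrite(f"pics/d_{n}.png",c["color"][...,::-1]);np.save(f"d_{n}.npy",c["pose"])
go([.620,-.013,.20],96.4)
a=cv2.imread("pics/d_scene.png")[110:260,60:320];b=cv2.imread("pics/d_side.png")[60:230,190:350]
cv2.imwrite("pics/d1.png",cv2.resize(a,None,fx=3,fy=3,interpolation=cv2.INTER_CUBIC));cv2.imwrite("pics/d2.png",cv2.resize(b,None,fx=3.5,fy=3.5,interpolation=cv2.INTER_CUBIC))
E
```

```text
t 5.15 p [ 0.6191 -0.0121  0.1998] open 0.028 F [ 0.5   0.04 -1.34]
jaw ang 96.42 yaw needed 0.02 q6 -101.84970270948595 down [-4.e-04  1.e-04 -1.e+00]
shift tool [-0.0002 -0.001   0.0008]
shift after yaw [-0.0002 -0.001   0.0008]
```

View pics/d1.png

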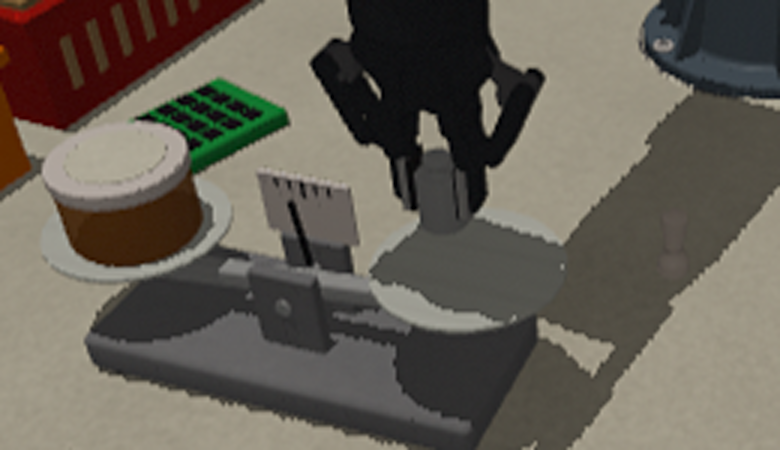

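View pics/d2.png

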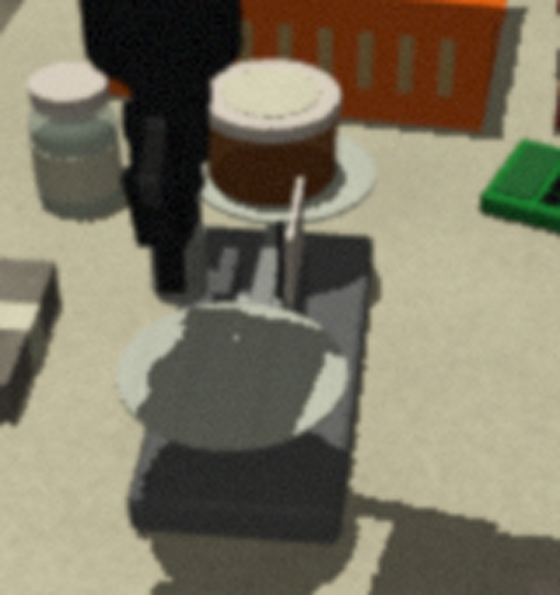

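View pics/d_wrist.png

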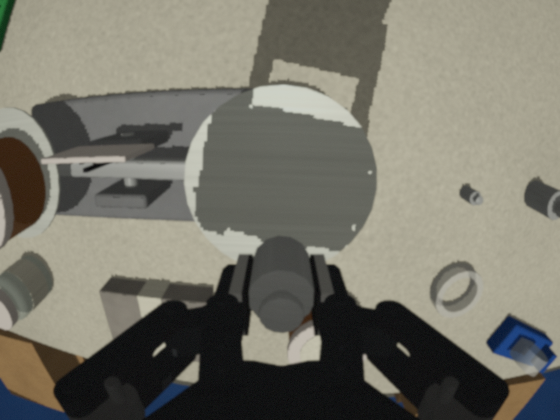

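```bash
python3 - <<'E'
from h import *
T=np.load("d_wrist.npy")
pts=[(185,178),(377,173),(283,84),(207,118),(222,242),(345,250),(348,110),(371,205)]
P=np.array([wray(T,p,.120) for p in pts])
r=least_squares(lambda c:np.hypot(P[:,0]-c[0],P[:,1]-c[1])-c[2],[.59,-.016,.065]);print(r.x,(r.fun*1000).round(1))
# beam arm line, needle plate centre
print(wray(T,(90,170),.13),wray(T,(180,170),.13))
print(wray(T,(60,137+75),.02),wray(T,(190,220),.02))
# weight foot in hand: from side/scene images
E
```

```text
[ 0.59093414 -0.01477549  0.06387543] [ 1.7 -0.4 -0.3  0.7 -3.   3.  -0.6 -1.2]
[ 0.59255909 -0.14945347  0.13      ] [ 0.58702592 -0.08096391  0.13      ]
[ 0.67876106 -0.2712911   0.02      ] [ 0.66731216 -0.10236981  0.02      ]
```

Request:
step_arm([
  {"x": 0.02, "y": 0, "z": 0, "yaw": 0},
  {"x": 0.015, "y": 0, "z": 0, "yaw": 0},
  {"x": 0.008, "y": 0, "z": 0, "yaw": 0},
  {"x": 0.004, "y": 0, "z": 0, "yaw": 0},
  {"x": 0.002, "y": 0, "z": 0, "yaw": 0},
  {"x": 0.002, "y": 0, "z": 0, "yaw": 0},
  {"x": 0.001, "y": 0, "z": 0, "yaw": 0},
  {"x": 0.001, "y": 0, "z": 0, "yaw": 0},
  {"x": 0.001, "y": 0, "z": 0, "yaw": 0},
  {"x": 0, "y": 0, "z": 0, "yaw": 0},
])

```text
clock: 6.4
eef_pos: [0.6198, -0.0129, 0.1459]
ee_rot: [[0.0, -0.111, 0.994], [-0.0, 0.994, 0.111], [-1.0, -0.0, 0.0]]
wrist_force: [-0.1, 0.2, 0.4]
opening: 0.0278
```

```bash
python3 - <<'E'
from h import *
from plant import bot
for n in("scene","side"):
    c=bot.read_camera(n);cv2.imwrite(f"pics/e_{n}.png",c["color"][...,::-1])
go([.6193,-.0124,.1445],96.4)
a=cv2.imread("pics/e_scene.png")[140:260,120:260];b=cv2.imread("pics/e_side.png")[80:220,190:350]
a=cv2.resize(a,(400,343),interpolation=cv2.INTER_CUBIC);b=cv2.resize(b,(392,343),interpolation=cv2.INTER_CUBIC)
cv2.imwrite("pics/e1.png",np.hstack([a,b]))
E
```

```text
t 6.5 p [ 0.6198 -0.0129  0.1459] open 0.0279 F [-1.32  0.03  1.01]
jaw ang 96.37 yaw needed -0.03 q6 -101.86985711359681 down [ 3.e-04 -0.e+00 -1.e+00]
shift tool [ 0.0014  0.0005 -0.0004]
shift after yaw [ 0.0014  0.0005 -0.0004]
```

View pics/e1.png

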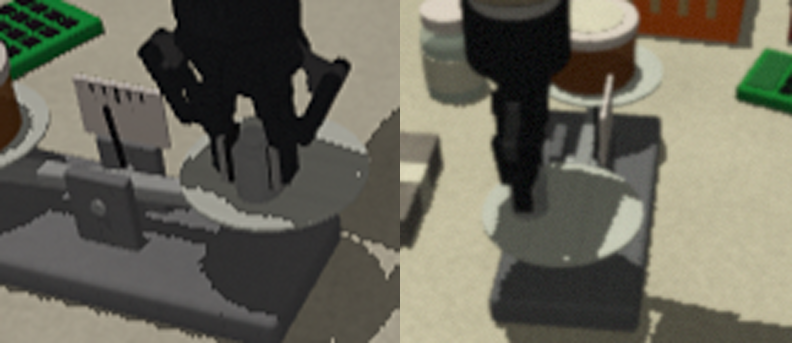

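Request:
step_arm([
  {"x": 0, "y": 0, "z": 0, "yaw": 0},
  {"x": 0, "y": 0, "z": 0, "yaw": 0},
  {"x": 0, "y": 0, "z": 0, "yaw": 0},
  {"x": 0, "y": 0, "z": 0, "yaw": 0},
  {"x": -0.005, "y": 0, "z": 0, "yaw": 0},
  {"x": -0.02, "y": 0, "z": 0, "yaw": 0},
  {"x": -0.035, "y": 0, "z": 0, "yaw": 0},
  {"x": -0.035, "y": 0, "z": 0, "yaw": 0},
  {"x": 0, "y": 0, "z": 0, "yaw": 0},
], fingers=70)

```text
clock: 7.62
eef_pos: [0.6208, -0.013, 0.2439]
ee_rot: [[0.005, -0.111, 0.994], [-0.001, 0.994, 0.111], [-1.0, -0.001, 0.005]]
wrist_force: [-0.1, -0.1, -1.0]
opening: 0.0597
```

```bash
python3 - <<'E'
from h import *
from plant import bot
for n in("scene","side","wrist"):
    c=bot.read_camera(n);cv2.imwrite(f"pics/f_{n}.png",c["color"][...,::-1]);np.save(f"f_{n}.npy",c["pose"])
go([.446,.342,.22],96.4)
a=cv2.imread("pics/f_scene.png")[140:260,120:260];b=cv2.imread("pics/f_wrist.png")
a=cv2.resize(a,(350,300),interpolation=cv2.INTER_CUBIC);b=cv2.resize(b,(400,300))
cv2.imwrite("pics/f1.png",np.hstack([a,b]))
E
```

```text
t 7.775 p [ 0.6193 -0.0129  0.2399] open 0.0598 F [-0.48 -0.02  0.04]
jaw ang 96.37 yaw needed -0.03 q6 -101.86786414175313 down [-1.2e-03  1.0e-04 -1.0e+00]
shift tool [ 0.0202  0.3719 -0.1328]
shift after yaw [ 0.0199  0.372  -0.1326]
```

View pics/f1.png

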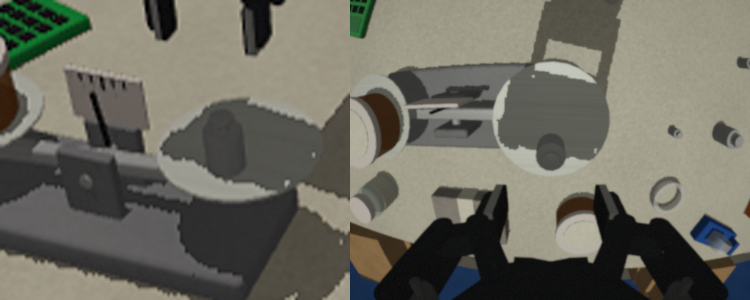

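Request:
step_arm([
  {"x": 0, "y": 0.02, "z": -0.007, "yaw": 0},
  {"x": 0, "y": 0.04, "z": -0.014, "yaw": 0},
  {"x": 0, "y": 0.05, "z": -0.018, "yaw": 0},
  {"x": 0, "y": 0.05, "z": -0.018, "yaw": 0},
  {"x": 0, "y": 0.05, "z": -0.018, "yaw": 0},
  {"x": 0, "y": 0.05, "z": -0.018, "yaw": 0},
  {"x": 0.01, "y": 0.05, "z": -0.018, "yaw": 0},
  {"x": 0.03, "y": 0.04, "z": -0.014, "yaw": 0},
  {"x": 0.03, "y": 0.022, "z": -0.0076, "yaw": 0},
  {"x": 0.01, "y": 0, "z": 0, "yaw": 0},
  {"x": 0, "y": 0, "z": 0, "yaw": 0},
], fingers=60)

```text
clock: 9.15
eef_pos: [0.4462, 0.3417, 0.1603]
ee_rot: [[-0.001, -0.111, 0.994], [-0.001, 0.994, 0.111], [-1.0, -0.001, -0.001]]
wrist_force: [0.1, -0.4, 0.4]
opening: 0.0513
```

```bash
python3 - <<'E'
from h import *
from plant import bot
c=bot.read_camera("wrist");cv2.imwrite("pics/g_wrist.png",c["color"][...,::-1]);np.save("g_pose.npy",c["pose"])
go([.446,.342,.022],96.4)
im=c["color"][...,::-1][150:240,235:325];im=cv2.convertScaleAbs(cv2.resize(im,None,fx=6,fy=6,interpolation=cv2.INTER_CUBIC),alpha=1.6);cv2.imwrite("pics/g1.png",im)
E
```

```text
t 9.2 p [0.4469 0.3416 0.1611] open 0.0513 F [-0.65 -0.68 -0.04]
jaw ang 96.34 yaw needed -0.06 q6 -63.681624430013045 down [ 2.e-04  0.e+00 -1.e+00]
shift tool [ 0.1391  0.0005 -0.0009]
shift after yaw [ 0.1391  0.0005 -0.0008]
```

View pics/g1.png

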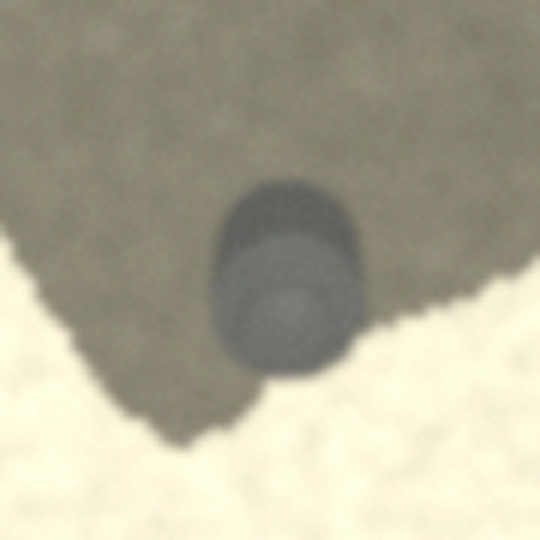

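```bash
python3 - <<'E'
from h import *
T=np.load("g_pose.npy");print(wray(T,(282.75,200.6),.032))
E
```

```text
[0.44610872 0.34240203 0.032     ]
```

Request:
step_arm([
  {"x": 0.02, "y": 0, "z": 0, "yaw": 0},
  {"x": 0.04, "y": 0, "z": 0, "yaw": 0},
  {"x": 0.04, "y": 0, "z": 0, "yaw": 0},
  {"x": 0.025, "y": 0, "z": 0, "yaw": 0},
  {"x": 0.01, "y": 0, "z": 0, "yaw": 0},
  {"x": 0.004, "y": 0, "z": 0, "yaw": 0},
  {"x": 0, "y": 0, "z": 0, "yaw": 0},
  {"x": 0, "y": 0, "z": 0, "yaw": 0},
])

```text
clock: 10.2
eef_pos: [0.4471, 0.3423, 0.0226]
ee_rot: [[0.001, -0.111, 0.994], [0.001, 0.994, 0.111], [-1.0, 0.001, 0.001]]
wrist_force: [0.0, -0.9, 0.1]
opening: 0.0512
```

Request:
step_arm([
  {"x": 0, "y": 0, "z": 0, "yaw": 0},
  {"x": 0, "y": 0, "z": 0, "yaw": 0},
  {"x": 0, "y": 0, "z": 0, "yaw": 0},
  {"x": 0, "y": 0, "z": 0, "yaw": 0},
  {"x": 0, "y": 0, "z": 0, "yaw": 0},
  {"x": 0, "y": 0, "z": 0, "yaw": 0},
], fingers=0, newtons=30)

```text
clock: 10.95
eef_pos: [0.4468, 0.3422, 0.0221]
ee_rot: [[0.0, -0.111, 0.994], [0.0, 0.994, 0.111], [-1.0, 0.0, 0.0]]
wrist_force: [-0.0, -1.1, 7.0]
opening: 0.0195
```

Request:
step_arm([
  {"x": -0.01, "y": 0, "z": 0, "yaw": 0},
  {"x": -0.035, "y": 0, "z": 0, "yaw": 0},
  {"x": -0.045, "y": 0, "z": 0, "yaw": 0},
  {"x": -0.045, "y": -0.02, "z": 0.004, "yaw": 0},
  {"x": -0.035, "y": -0.04, "z": 0.008, "yaw": 0},
  {"x": -0.013, "y": -0.05, "z": 0.01, "yaw": 0},
  {"x": 0, "y": -0.055, "z": 0.011, "yaw": 0},
  {"x": 0, "y": -0.055, "z": 0.011, "yaw": 0},
  {"x": 0, "y": -0.055, "z": 0.011, "yaw": 0},
  {"x": 0, "y": -0.05, "z": 0.011, "yaw": 0},
  {"x": 0, "y": -0.03, "z": 0.006, "yaw": 0},
  {"x": 0, "y": -0.012, "z": 0.003, "yaw": 0},
])

```text
clock: 12.45
eef_pos: [0.562, -0.0157, 0.2049]
ee_rot: [[0.0, -0.109, 0.994], [-0.0, 0.994, 0.109], [-1.0, -0.0, 0.0]]
wrist_force: [-0.1, 0.3, -0.7]
opening: 0.0198
```

Request:
step_arm([
  {"x": 0, "y": -0.004, "z": 0.001, "yaw": 0},
  {"x": 0, "y": 0, "z": 0, "yaw": 0},
  {"x": 0, "y": 0, "z": 0, "yaw": 0},
])

```text
clock: 12.82
eef_pos: [0.5631, -0.0173, 0.2048]
ee_rot: [[-0.0, -0.112, 0.994], [0.0, 0.994, 0.112], [-1.0, 0.0, -0.0]]
wrist_force: [-0.2, 0.5, -1.1]
opening: 0.0199
```

```bash
python3 - <<'E'
from h import *
from plant import bot
for n in("scene","wrist"):
    c=bot.read_camera(n);cv2.imwrite(f"pics/h_{n}.png",c["color"][...,::-1]);np.save(f"h_{n}.npy",c["pose"])
go([.5637,-.0186,.1291],96.4)
a=cv2.imread("pics/h_scene.png")[120:260,120:280];b=cv2.imread("pics/h_wrist.png")
a=cv2.resize(a,(343,300),interpolation=cv2.INTER_CUBIC);b=cv2.resize(b,(400,300))
cv2.imwrite("pics/h1.png",np.hstack([a,b]))
E
```

```text
t 12.925 p [ 0.5632 -0.0175  0.2047] open 0.02 F [-0.4  -0.65 -0.65]
jaw ang 96.43 yaw needed 0.03 q6 -102.94176547526064 down [-1.e-04  0.e+00 -1.e+00]
shift tool [ 0.0756 -0.0012  0.0004]
shift after yaw [ 0.0756 -0.0011  0.0004]
```

View pics/h1.png

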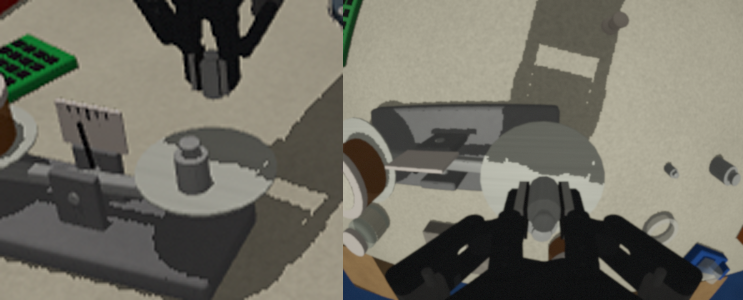

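Request:
step_arm([
  {"x": 0.02, "y": -0.001, "z": 0, "yaw": 0},
  {"x": 0.02, "y": 0, "z": 0, "yaw": 0},
  {"x": 0.012, "y": 0, "z": 0, "yaw": 0},
  {"x": 0.005, "y": 0, "z": 0, "yaw": 0},
  {"x": 0.002, "y": 0, "z": 0, "yaw": 0},
  {"x": 0.001, "y": 0, "z": 0, "yaw": 0},
  {"x": 0.001, "y": 0, "z": 0, "yaw": 0},
  {"x": 0.001, "y": 0, "z": 0, "yaw": 0},
  {"x": 0.001, "y": 0, "z": 0, "yaw": 0},
  {"x": 0.001, "y": 0, "z": 0, "yaw": 0},
  {"x": 0.001, "y": 0, "z": 0, "yaw": 0},
  {"x": 0.001, "y": 0, "z": 0, "yaw": 0},
])

```text
clock: 14.42
eef_pos: [0.5635, -0.0192, 0.1387]
ee_rot: [[0.0, -0.111, 0.994], [0.0, 0.994, 0.111], [-1.0, -0.0, 0.0]]
wrist_force: [-0.2, -0.4, -0.3]
opening: 0.0195
```

Request:
step_arm([
  {"x": 0.001, "y": 0, "z": 0, "yaw": 0},
  {"x": 0.0015, "y": 0, "z": 0, "yaw": 0},
  {"x": 0.0015, "y": 0, "z": 0, "yaw": 0},
  {"x": 0.0015, "y": 0, "z": 0, "yaw": 0},
  {"x": 0.0015, "y": 0, "z": 0, "yaw": 0},
  {"x": 0.0015, "y": 0, "z": 0, "yaw": 0},
  {"x": 0.001, "y": 0, "z": 0, "yaw": 0},
  {"x": 0, "y": 0, "z": 0, "yaw": 0},
  {"x": 0, "y": 0, "z": 0, "yaw": 0},
  {"x": 0, "y": 0, "z": 0, "yaw": 0},
])

```text
clock: 15.68
eef_pos: [0.5634, -0.0192, 0.1292]
ee_rot: [[-0.0, -0.111, 0.994], [-0.0, 0.994, 0.111], [-1.0, -0.0, -0.0]]
wrist_force: [-1.0, 0.3, -0.1]
opening: 0.0197
```

```bash
python3 - <<'E'
from h import *
from plant import bot
for n in("scene","wrist","side"):
    c=bot.read_camera(n);cv2.imwrite(f"pics/i_{n}.png",c["color"][...,::-1]);np.save(f"i_{n}.npy",c["pose"])
go([.5637,-.0186,.1291],96.4)
a=cv2.imread("pics/i_scene.png")[130:260,110:260];b=cv2.imread("pics/i_wrist.png")
a=cv2.resize(a,(390,338),interpolation=cv2.INTER_CUBIC);b=cv2.resize(b[80:300],(400,157));c=cv2.resize(cv2.imread("pics/i_side.png")[80:220,180:350],(400,338-157))
cv2.imwrite("pics/i1.png",np.hstack([a,np.vstack([b,c])]))
E
```

```text
t 15.825 p [ 0.5634 -0.0192  0.1292] open 0.0197 F [-0.42  1.14  0.42]
jaw ang 96.37 yaw needed -0.03 q6 -103.05487268785897 down [-0. -0. -1.]
shift tool [0.0001 0.0006 0.0004]
shift after yaw [0.0001 0.0006 0.0004]
```

View pics/i1.png

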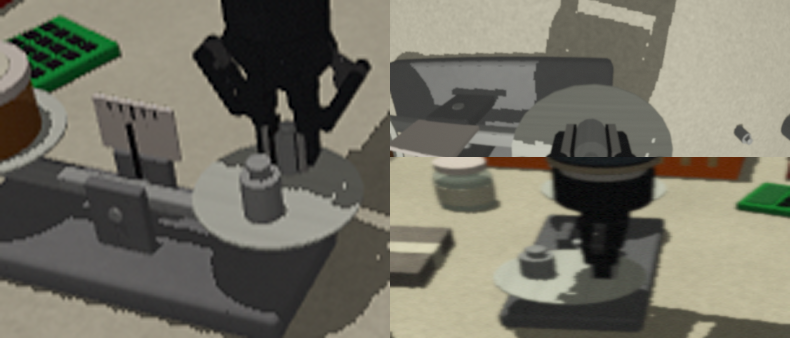

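Request:
step_arm([
  {"x": 0, "y": 0, "z": 0, "yaw": 0},
  {"x": 0, "y": 0, "z": 0, "yaw": 0},
  {"x": 0, "y": 0, "z": 0, "yaw": 0},
  {"x": 0, "y": 0, "z": 0, "yaw": 0},
  {"x": -0.005, "y": 0, "z": 0, "yaw": 0},
  {"x": -0.02, "y": 0, "z": 0, "yaw": 0},
  {"x": -0.035, "y": 0, "z": 0, "yaw": 0},
  {"x": -0.04, "y": 0, "z": 0, "yaw": 0},
  {"x": -0.04, "y": 0, "z": 0, "yaw": 0},
  {"x": 0, "y": 0.03, "z": -0.04, "yaw": 0},
  {"x": 0, "y": 0.03, "z": -0.04, "yaw": 0},
  {"x": 0, "y": 0, "z": 0, "yaw": 0},
], fingers=65)

```text
clock: 17.32
eef_pos: [0.4752, 0.0327, 0.2698]
ee_rot: [[0.0, -0.113, 0.994], [0.0, 0.994, 0.113], [-1.0, 0.0, 0.0]]
wrist_force: [1.0, 0.3, 0.2]
opening: 0.0555
```

Request:
step_arm([
  {"x": 0, "y": 0, "z": 0, "yaw": 0},
  {"x": 0, "y": 0, "z": 0, "yaw": 0},
  {"x": 0, "y": 0, "z": 0, "yaw": 0},
  {"x": 0, "y": 0, "z": 0, "yaw": 0},
  {"x": 0, "y": 0, "z": 0, "yaw": 0},
  {"x": 0, "y": 0, "z": 0, "yaw": 0},
  {"x": 0, "y": 0, "z": 0, "yaw": 0},
  {"x": 0, "y": 0, "z": 0, "yaw": 0},
  {"x": 0, "y": 0, "z": 0, "yaw": 0},
  {"x": 0, "y": 0, "z": 0, "yaw": 0},
])

```text
clock: 18.58
eef_pos: [0.4773, 0.0315, 0.2692]
ee_rot: [[0.0, -0.111, 0.994], [-0.0, 0.994, 0.111], [-1.0, -0.0, 0.0]]
wrist_force: [-0.0, -1.1, 0.2]
opening: 0.0555
```

```bash
python3 - <<'E'
from h import *
from plant import bot
for n in("scene","wrist","side"):
    c=bot.read_camera(n);cv2.imwrite(f"pics/j_{n}.png",c["color"][...,::-1])
go([.5637,-.0186,.1291],96.4)
a=cv2.imread("pics/j_scene.png")[130:260,70:270]
cv2.imwrite("pics/j1.png",cv2.resize(a,None,fx=4,fy=4,interpolation=cv2.INTER_CUBIC))
b=cv2.imread("pics/j_wrist.png");c=cv2.resize(cv2.imread("pics/j_side.png")[70:220,170:350],(504,420))
cv2.imwrite("pics/j2.png",cv2.resize(np.hstack([b,c]),None,fx=.75,fy=.75))
E
```

```text
t 18.725 p [0.4773 0.0315 0.2692] open 0.0558 F [-0.1  -0.82 -0.38]
jaw ang 96.37 yaw needed -0.03 q6 -98.1674175282845 down [-0.  0. -1.]
shift tool [ 0.1401 -0.0594  0.0804]
shift after yaw [ 0.1401 -0.0595  0.0803]
```

View pics/j1.png

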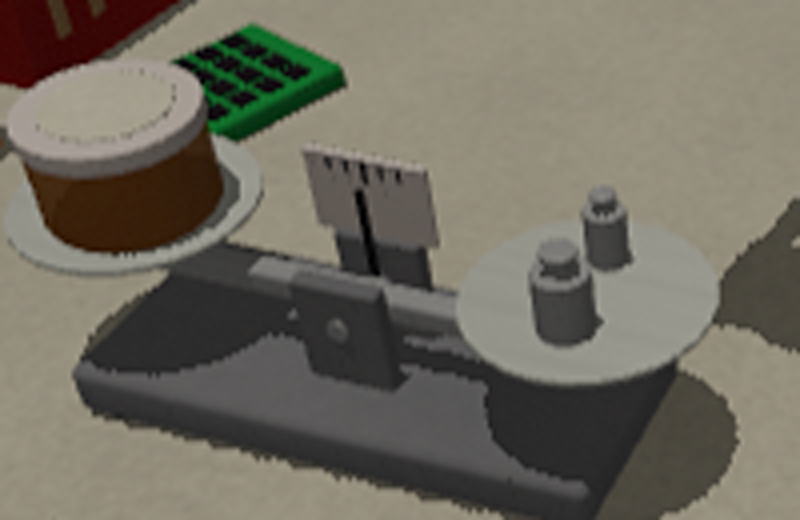

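View pics/j2.png

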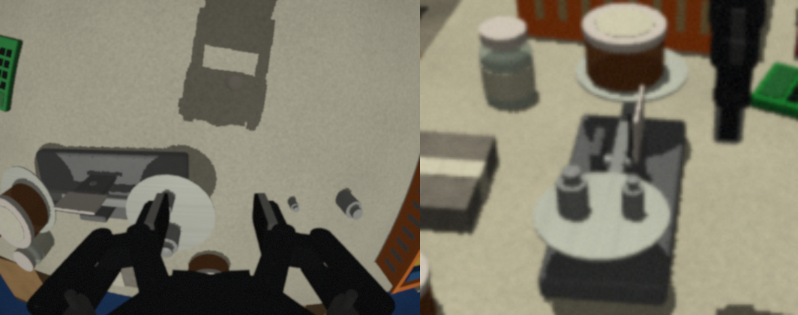

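Request:
step_arm([
  {"x": 0, "y": 0, "z": 0, "yaw": 0},
  {"x": 0, "y": 0, "z": 0, "yaw": 0},
  {"x": 0, "y": 0, "z": 0, "yaw": 0},
  {"x": 0, "y": 0, "z": 0, "yaw": 0},
  {"x": 0, "y": 0, "z": 0, "yaw": 0},
  {"x": 0, "y": 0, "z": 0, "yaw": 0},
  {"x": 0, "y": 0, "z": 0, "yaw": 0},
  {"x": 0, "y": 0, "z": 0, "yaw": 0},
])

```text
clock: 19.73
eef_pos: [0.4773, 0.0315, 0.2692]
ee_rot: [[0.0, -0.111, 0.994], [0.0, 0.994, 0.111], [-1.0, 0.0, 0.0]]
wrist_force: [0.3, 0.4, -0.3]
opening: 0.0556
```

```bash
python3 - <<'E'
from h import *
from plant import bot
c=bot.read_camera("scene")["color"][...,::-1].copy();cv2.imwrite("pics/k_scene.png",c)
d=np.abs(c.astype(int)-cv2.imread("pics/j_scene.png"))[130:260,70:270].max(2);print("changed px",(d>30).sum())
cv2.imwrite("pics/k1.png",cv2.resize(c[150:220,130:200],None,fx=8,fy=8,interpolation=cv2.INTER_CUBIC))
E
```

```text
changed px 0
```

View pics/k1.png

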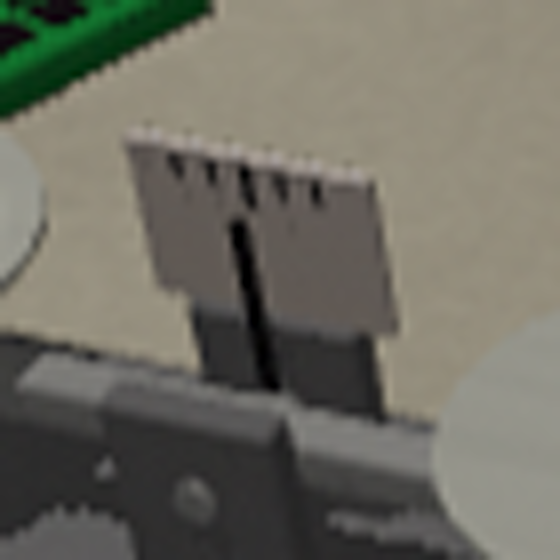

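The needle tip sits under the middle, longest tick (crop 240,220 under 248,190), in line with it apart from parallax. Nothing changed over the last second, so I'm handing the job in.

```bash
python3 -c "
from plant import bot
print(bot.close_job())"
```

```text
the job is handed in; nothing more can be done
None
```

The 200 g and then the 100 g weight now stand upright on the empty pan, about 28 mm either side of its centre across the beam. I handed the job in at about 20 s of the 64 s allowed. I lowered the 100 g weight with the pan down to level height before letting go, so the beam hardly swung.

- **Final pictures:** both weights are upright and clear of the gripper, and the needle is at the middle tick. I read the needle by eye, with slight parallax; I did not compute the beam angle.
- **Stability:** two scene pictures of the balance about 1 s apart showed no change.
- **Forces:** the highest wrist force in the readings was about 7 N, when gripping the 100 g weight on the counter. Contact on the pan read only a few newtons.
- **Disagreements:** the scene and side cameras differed by up to about 6 mm on the weights' positions. The wrist camera settled it to about 1 mm before each grasp. My first move call was refused because its rows lacked some keys; nothing moved, and I resent it.

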